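# Lift the clean tap nozzle with the tongs

## Robot

A 6-joint arm with a two-finger parallel gripper is mounted at the origin on the work surface. World frame = base frame: x ahead of the robot, y to its left, z up, the work surface at z = 0. Lengths are in m, angles in rad, forces in N, time in s.
With the tool pointing down it reaches from about 0.35 to 0.975 m from the base axis. Payload 4.9 kg.
Tool frame: the origin (TCP) lies on the centre line of the jaws, within the pads' length; the fingertips stand 11 mm ahead of it and the grasp point (between the pads) lies 8 mm behind it; z points along the fingers, y is the direction in which the jaws open and shut (so a half turn about z gives the same grasp; the last joint's range is limited). The gripper opens to 85 mm and grips with 20 to 120 N. Pads are 22 mm wide; open, the fingers measure 114 mm over their backs; the gripper's body (76 mm by 85 mm) begins 54 mm behind the grasp point. The pads swing forward as they close: fully open they stand 13 mm farther back than shut.
Start: joints at [-0.119, 0.053, 1.613, -0, 1.476, -0.119], TCP at [0.625, 0, 0.242] pointing down, gripper open.
Joint ranges: [-3.01, 3.01], [-1.01, 2.22], [0.06, 2.58], [-1.02, 4.17], [0.09, 2.62], [-3.14, 3.14]. Speed limits (rad/s): [2.57, 2.57, 3.14, 3.14, 3.14, 3.14].

## Interface

Orientations are given as a rotation vector (axis times angle).
In Python, from station import ctrl gives the robot as it stands.
- The arm moves only by the shell command python3 -m crank 'ROWS' [OPENING] [FORCE]. ROWS is JSON, a list of rows, each an object of numbers: "x", "y", "z": the shift along the tool's x, y, z as a fraction of full scale; "roll": the turn about the tool's z as a fraction of full scale. In form: [{"x": .., "y": .., "z": .., "roll": ..}, ...]. A call has 1 to 10 rows; each row shifts and turns the commanded pose from where the row before left it, along the tool's axes as they then stand; what a row does not reach is not made up. Full scale, the value 1, is 0.06 m for a shift and 0.12 rad for a turn. A row lasts 1/8 s, in which the tool goes at most 62.5 mm and 10.7 degrees, less where a joint would pass 70% of its speed; a pose out of reach is approached as far as the arm can. A call with a number of a shift or a turn outside -1 to 1 is refused whole. A call with a gripper value outside its range is refused whole. OPENING is the closure, from 0 (fully open) to 1 (shut), set as the call begins (- or left out, the last holds). The fingers move at their own pace and stop on an object; FORCE is the grip in N (left out, the last holds). Time passes only in rows, so rows that do not move let the fingers close. It gives the time, the measured TCP pose, the force and the opening at its end, in the units of the state.
- ctrl.get_obs(): the state, without advancing time (a new reading comes with each control period).
- ctrl.get_image(name): name is "scene" or "side" or "wrist"; returns a dict with "img" (480x640x3 uint8, red, green, blue), "K" (3x3 intrinsics, pixels), "k1" (the pictures are not rectified: a ray, as slopes to the right and down, at radius r is drawn at 1 + k1 r^2 times it, then the intrinsics apply), "rvec" (rotation vector, rad) and "tvec" (3), from world to camera coordinates, as OpenCV has them. Camera axes: x right, y down, z forward; pixel columns grow to the right and rows downward; lengths in m; the calibration is good to about 2 mm. A picture is of the moment at which its call begins. There is no depth.
- ctrl.finish_job(): hands the job in, once; it reports no verdict.
The state is a dict: "t": time; "q": joint angles; "dq": joint speeds; "effort": joint torques, N m; "tool_pos": TCP position; "tool_rot": TCP orientation; "contact_force": force on the tool from outside, world axes, zero at the start; "wrist_torque": the same for the moment, N m; "opening": finger opening in m.
Only numpy, scipy, OpenCV 4.12 (cv2) and the standard library are available. Lean on these libraries where they do the work, as an engineer would, in place of code of your own. Each camera call takes 0.05 s, during which the arm holds its last target.

## Task

The tap nozzle on the drip tray has been sanitised and must not be touched by hand: take the sprung tongs from their rest, close their jaws on the nozzle where it stands, and lift it about 12 cm off the tray, roughly upright. Leave the cap nut, the spigot and the regulator on the tray where they are. Finish still holding: the gripper squeezing the tongs, the tongs holding the nozzle still in the air; put nothing down.

Things in the scene. Friction and masses are not known exactly. Their poses are not given: they have to be found in the camera images.
- tongs_grip (a point): Steel tongs, 200 mm long, 18 mm tall, 80 g, lying flat on a rest, arms spread sideways in a V. Point midway between the black grip plates (44 mm long, 18 mm tall, outside of each arm), 33 mm above the table; pivot 95 mm behind, jaw ends 105 mm ahead, balanced here. x axis from pivot to jaws, z up; fixed to the left arm, so it turns clockwise from above by half the joint value when both arms close
- tip_left (a point): centre of the inner face of the left jaw plate of the tongs (plate 40 mm long, 18 mm tall, 4 mm thick). The middle between tip_left and tip_right is the middle of the jaws, about 84 mm ahead of tongs_grip at the same height. At rest the two faces are 60 mm apart; they stand parallel when 24 mm apart
- tip_right (a point): centre of the inner face of the right jaw plate, as tip_left
- tongs_jaw (a joint): closing angle of the tongs, rad: 0 at rest (sprung open; 61 mm across the outsides of the grip plates), 0.20 closed on the nozzle (42 mm), 0.32 at most. Pressing the plates together from 2 N starts to close them, 6 N reaches 0.20, the jaws get half of what is beyond: 25 to 40 N holds well. Plates pressed to 54 mm: jaws 47 mm apart, good for carrying
- rest: rest of the tongs, fixed, 24 mm high: a 4 mm base plate 60 mm wide and two cross bars 90 mm wide, about 80 mm behind and 48 mm ahead of tongs_grip, so fingers have room beside the grip plates. Origin on the table under tongs_grip (within 5 mm), x along the tongs
- nozzle_mid (a point): the nozzle to lift: the tallest and plainest of three brass fittings in a row (any order) on the front of the drip tray. Straight round body 24 mm in diameter, 32 mm foot flange 8 mm tall, 52 mm tall overall, dark bore in its top, 45 to 70 g. Point at its centre, 26 mm above the tray; z up. Grip the body with the middle of the jaws 28 to 34 mm above the tray
- capnut: cap nut, a low round brass fitting 38 mm wide and 22 mm tall, standing in the row; to be left alone. Origin at the centre of its underside
- spigot: spigot, a brass fitting with a 34 mm foot, a thin 12 mm stem and a 22 mm head, 44 mm tall, standing in the row; to be left alone. Origin at the centre of its underside
- regulator: gas regulator with one gauge on the back part of the tray, 62 mm tall, about 130 mm long across the tray; to be left alone. Origin at the centre of its underside
- tray: drip tray, fixed, 220 mm (x) by 360 mm (y), its slotted steel top 22 mm above the table. Origin at the centre of its underside; the fittings stand 50 mm in front of its middle (-x), about 100 mm apart along y
There are look-alikes about, which are no part of the job. Leave any green, pink or turquoise look-alike of the part that bears nozzle_mid alone.

How it is judged:
On the way, in this order (a step that is already met when the one before it is completed fails the run):
1. the tongs are lifted off their rest in the gripper, the nozzle still untouched in its place (height (world z) of tongs_grip above 0.05 m and contact force between the fingers and tongs above 1 N and contact force between tongs and nozzle below 0.05 N and distance of nozzle_mid from where it was at the start of the episode below 0.015 m and contact force between rest and tongs below 0.05 N), for 0.2 s.
2. the tongs' jaws close on the nozzle from both sides, at the place where it stands (contact force between tongs_jaw and nozzle above 0.5 N and distance between tip_left and tip_right below 0.032 m and contact force between the fingers and tongs above 1 N and distance of nozzle_mid from where it was at the start of the episode below 0.04 m), for 0.1 s.
At the end, for the whole second after the job is handed in: The nozzle is held still by the tongs' jaws alone (nothing props tongs or nozzle), its centre over 128 mm above the table (80 mm higher than it stood), within 0.6 rad of upright; the gripper squeezes the tongs and touches no nozzle; cap nut, spigot and regulator within 20 mm of their places (height (world z) of nozzle_mid above 0.128 m and angle between nozzle_mid's own z axis and vertical below 0.6 rad and contact force between tongs_jaw and nozzle above 0.5 N and contact force between the fingers and tongs above 1 N and contact force between each of the arm, tray, regulator and nozzle below 0.05 N and distance between nozzle_mid and tip_right below 0.035 m and distance between nozzle_mid and tip_left below 0.035 m and linear speed of nozzle below 0.04 m/s and distance of each of capnut, spigot, regulator from where it was at the start of the episode below 0.02 m and contact force between each of rest, tray, regulator and tongs below 0.05 N); the arm keeps its last pose, push and grip.
It fails at once if the gripper or arm touches the nozzle itself (contact force between the arm and nozzle above 0.3 N).
It fails at once if the fingers touch the nozzle itself (contact force between the fingers and nozzle above 0.3 N).
It fails at once if a neighbouring fitting or the regulator is pushed away or knocked over (distance of any of capnut, spigot, regulator from where it was at the start of the episode above 0.03 m).
It fails at once if the nozzle is knocked over (angle between nozzle_mid's own z axis and vertical above 0.9 rad).
It also fails if it takes over 45 s, if anything falls off the work surface, if the arm or the gripper's body presses on something with over 40 N, if the wrist force passes 120 N, or if a joint passes its speed limit or range.

## Working session

There is one attempt and no reset: what is moved stays moved. The work goes in short steps, Python scripts to look and compute and a shell command to move; the robot and the scene stay as the last step left them, time stands still between calls to the robot, and variables do not carry over. Pictures are saved under pics/ and viewed, and the job is handed in when it is done.

```bash
ls; mkdir -p pics; python3 - <<'E'
from station import ctrl
import cv2,numpy as np
print(ctrl.get_obs())
for n in ["scene","side","wrist"]:
    d=ctrl.get_image(n); cv2.imwrite(f"pics/{n}0.png",d["img"][:,:,::-1]); print(n,d["K"],d["k1"],d["rvec"],d["tvec"])
    np.save(f"pics/{n}0.npy",d,allow_pickle=True)
E
```

```text
pics
{'t': 0.0, 'q': array([-1.18997430e-01,  5.33393608e-02,  1.61428697e+00,  3.73894977e-05,
        1.47599586e+00, -1.19022370e-01]), 'dq': array([ 0.00138471,  0.00077829,  0.00153221, -0.00053809, -0.00212229,
       -0.0011683 ]), 'effort': array([ 2.70554956e-04, -3.93670499e+01, -3.70175600e+01, -1.62778279e-04,
        6.93513779e-03, -6.06393527e-06]), 'tool_pos': array([6.24404615e-01, 8.32729101e-05, 2.41078040e-01]), 'tool_rot': array([-2.22027299e+00, -2.22032042e+00,  1.92371776e-03]), 'contact_force': array([0.05218447, 0.40780381, 0.5665359 ]), 'wrist_torque': array([-0.01165998, -0.04239675,  0.00386335]), 'opening': 0.08585115460404603}
scene [[442.48876785   0.         319.49758661]
 [  0.         442.48876785 237.8866969 ]
 [  0.           0.           1.        ]] -0.018782119930580016 [ 1.9648283   1.69562858 -0.55845809] [-0.04724662 -0.39318392  1.22027629]
side [[610.27918931   0.         329.0024102 ]
 [  0.         610.27918931 240.04095477]
 [  0.           0.           1.        ]] -0.06878663412052255 [ 0.70351386 -2.45233693  1.36806696] [0.44380523 0.22961798 0.75675576]
wrist [[405.71512085   0.         321.15003212]
 [  0.         405.71512085 237.97951158]
 [  0.           0.           1.        ]] -0.025817577868121715 [-2.87072602e+00  9.82930385e-04  3.74477838e-03] [-0.62287202 -0.03327202  0.37844514]
```

View pics/scene0.png

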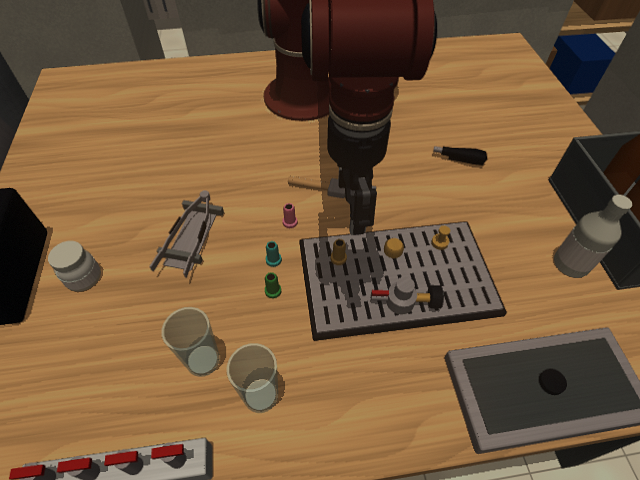

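View pics/side0.png

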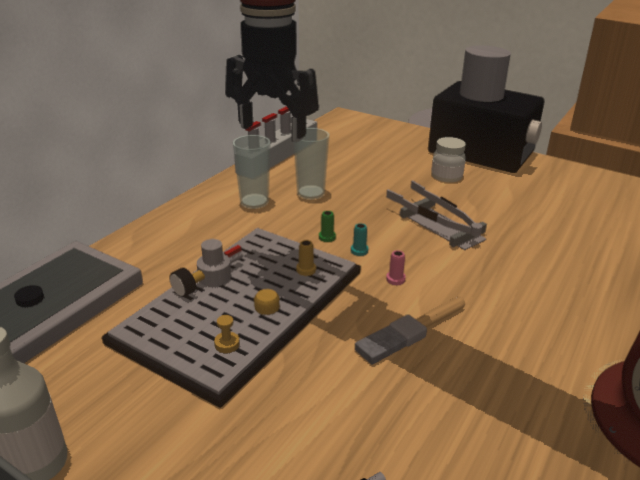

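View pics/wrist0.png

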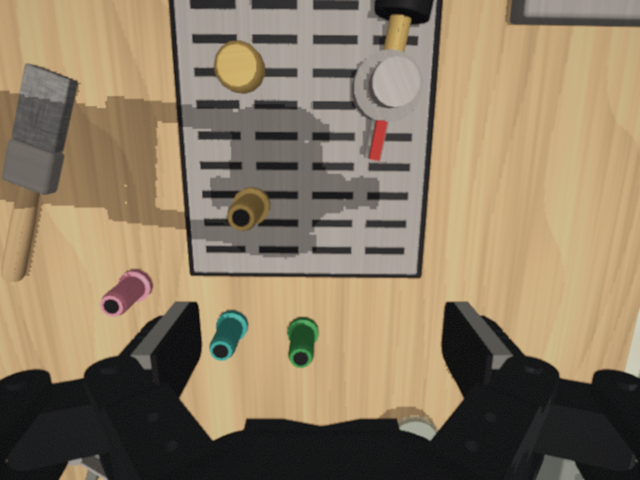

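The nozzle could be confused with the following (scene pixels):
- Brass tall plain fitting on the tray at (340,250): this is my choice.
- Cap nut at (395,246) and spigot at (441,238).
- Pink (289,215), teal (272,253) and green (272,285) look-alikes, which are off the tray.

The tongs are at (190,235). Next I'll check close crops and measure.

```bash
cat > h.py <<'E'
import cv2,numpy as np
from scipy.spatial.transform import Rotation as R
def load(n): return np.load(f"pics/{n}.npy",allow_pickle=True).item()
def ray(d,u,v):
    K=d["K"];x=(u-K[0,2])/K[0,0];y=(v-K[1,2])/K[1,1]
    p=cv2.undistortPoints(np.array([[[u,v]]],float),K,np.array([d["k1"],0,0,0.]))[0,0]
    Rm=cv2.Rodrigues(np.array(d["rvec"],float))[0];t=np.array(d["tvec"],float)
    return -Rm.T@t, Rm.T@np.array([p[0],p[1],1])
def onz(d,u,v,z):
    c,r=ray(d,u,v); return c+r*(z-c[2])/r[2]
def proj(d,P):
    return cv2.projectPoints(np.atleast_2d(np.array(P,float)),np.array(d["rvec"],float),np.array(d["tvec"],float),d["K"],np.array([d["k1"],0,0,0.]))[0][:,0]
def crop(d,x0,y0,x1,y1,s,name):
    im=d["img"][y0:y1,x0:x1,::-1]; im=cv2.resize(im,None,fx=s,fy=s,interpolation=cv2.INTER_CUBIC)
    cv2.imwrite(f"pics/{name}.png",im)
def snap(n,name):
    from station import ctrl
    d=ctrl.get_image(n);np.save(f"pics/{name}.npy",d,allow_pickle=True);cv2.imwrite(f"pics/{name}.png",d["img"][:,:,::-1]);return d
E
python3 - <<'E'
from h import *
d=load("scene0")
crop(d,140,180,240,280,6,"c1"); crop(d,300,210,470,310,4,"c2")
d=load("side0"); crop(d,380,170,500,255,6,"c3")
E
```

```text
(no output)
```

View pics/c1.png

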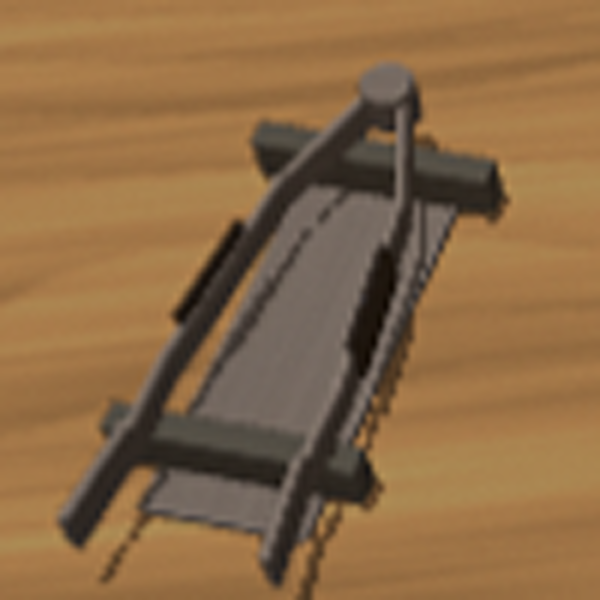

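View pics/c2.png

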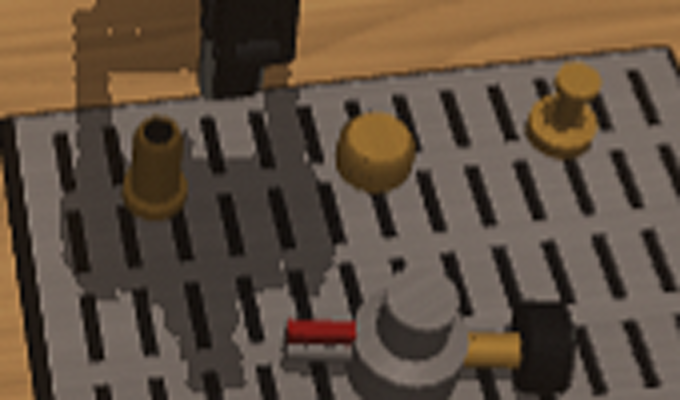

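View pics/c3.png

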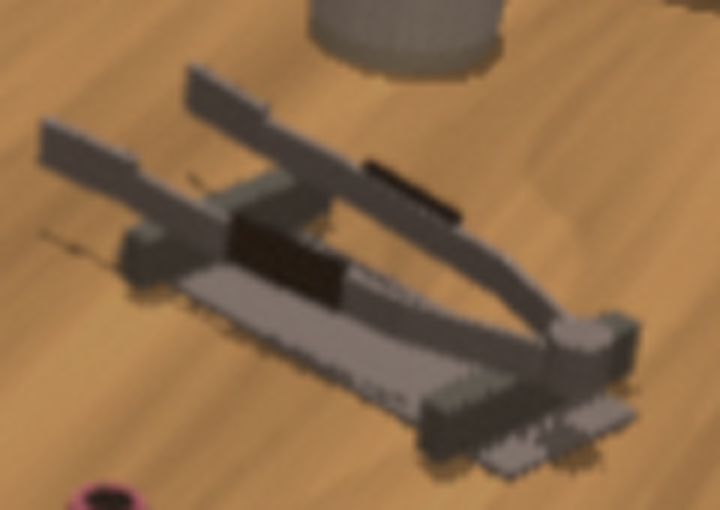

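```bash
python3 - <<'E'
from h import *
d=load("scene0");s=load("side0");w=load("wrist0")
f=lambda d,u,v,z:np.round(onz(d,u,v,z),4)
c=lambda x,y:(140+x/6-.4,180+y/6-.4)
print("pivot",f(d,*c(388,80),.042), f(s,380+583/6-.4,170+328/6-.4,.042))
print("jaw ends R/L scene",f(d,*c(72,535),.040),f(d,*c(272,572),.040))
print("jaw ends side top",f(s,380+42/6,170+120/6,.042),f(s,380+192/6,170+65/6,.042))
print("plates scene top mid",f(d,*c(212,265),.042),f(d,*c(375,300),.042))
print("plates side top mid", f(s,380+290/6,170+240/6,.042),f(s,380+413/6,170+190/6,.042))
print("nozzle top", f(d,300+159/4-.4,210+130/4-.4,.074), f(s,307,243,.074),f(w,241,216,.074))
print("nozzle foot", f(d,300+156/4-.4,210+190/4-.4,.030))
crop(s,290,225,330,285,10,"c4"); crop(w,180,160,320,250,5,"c5")
for n,(u,v) in {"tray corners":(302,240),"b":(467,224),"c":(504,312),"dd":(315,333)}.items(): print(n,f(d,u,v,.022))
print("pink",f(d,289,225,0),"teal",f(d,273,263,0),"green",f(d,272,295,0))
print("capnut",f(d,394,246-5,.044),"spig",f(d,445,230,.066))
E
```

```text
pivot [ 0.3695 -0.2567  0.042 ] [ 0.3702 -0.2585  0.042 ]
jaw ends R/L scene [ 0.5485 -0.3541  0.04  ] [ 0.5713 -0.2915  0.04  ]
jaw ends side top [ 0.5643 -0.2882  0.042 ] [ 0.5404 -0.3523  0.042 ]
plates scene top mid [ 0.4463 -0.3149  0.042 ] [ 0.4693 -0.2604  0.042 ]
plates side top mid [ 0.4641 -0.2587  0.042 ] [ 0.4444 -0.3106  0.042 ]
nozzle top [0.5624 0.0007 0.074 ] [0.5614 0.0014 0.074 ] [0.5628 0.003  0.074 ]
nozzle foot [5.663e-01 4.000e-04 3.000e-02]
tray corners [ 0.509  -0.0644  0.022 ]
b [0.5174 0.2818 0.022 ]
c [0.7233 0.278  0.022 ]
dd [ 0.7135 -0.0672  0.022 ]
pink [ 0.4491 -0.0855  0.    ] teal [ 0.5414 -0.1277 -0.    ] green [ 0.6142 -0.1359  0.    ]
capnut [0.5537 0.1124 0.044 ] spig [0.5576 0.21   0.066 ]
```

View pics/c4.png

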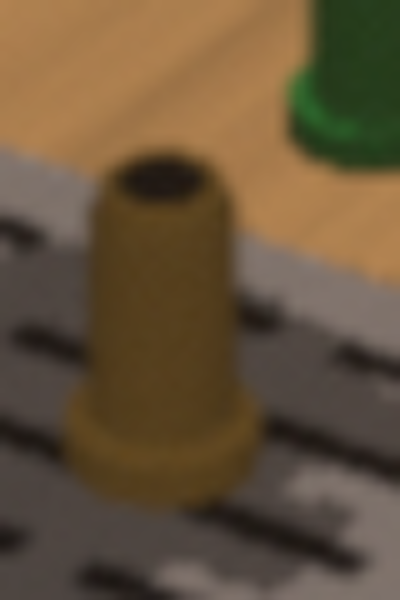

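View pics/c5.png

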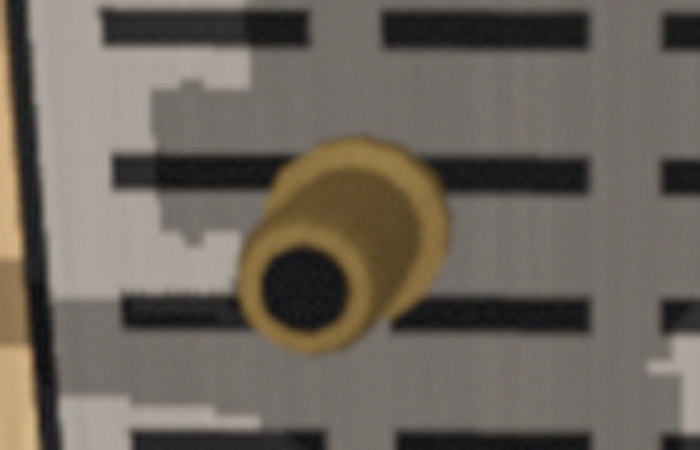

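The crops confirm that the fitting at (340,250) is the plain brass one with a bore and foot. It's at about (0.562, 0.001), and the two cameras agree. tongs_grip is at about (0.4585, -0.2875) with yaw about -0.33. I'll move above the tongs first.

```bash
python3 -m crank '[{"x":-0.6,"y":-0.34,"z":0.12},{"x":-0.6,"y":-0.34,"z":0.12},{"x":-0.6,"y":-0.34,"z":0.12},{"x":-0.6,"y":-0.34,"z":0.12},{"x":-0.6,"y":-0.34,"z":0.12},{"x":-0.6,"y":-0.34,"z":0.12},{"x":-0.6,"y":-0.34,"z":0.12},{"x":-0.6,"y":-0.34,"z":0.12},{"roll":-0.5}]' 0
python3 -m crank '[{"roll":-1},{"roll":-1},{"roll":-1},{"roll":-1},{"roll":-1},{"roll":-1},{"roll":-1},{"roll":-1},{"roll":-1},{"roll":-0.83}]'
python3 -m crank '[{"roll":0},{"roll":0}]'
python3 - <<'E'
from h import *
from station import ctrl
o=ctrl.get_obs();print(o['q'],o['opening']);M=R.from_rotvec(o['tool_rot']).as_matrix();print(M)
snap("wrist","w1");snap("side","s1")
E
```

```text
[-1.18975935e-01  5.32314332e-02  1.61398043e+00  1.91547236e-05
  1.47599892e+00 -1.18960899e-01] 0.08534476972157955
[[ 1.70337460e-05  9.99998713e-01 -1.60442512e-03]
 [ 9.99999978e-01 -1.66952362e-05  2.10998281e-04]
 [ 2.10971223e-04 -1.60442868e-03 -9.99998691e-01]]validation failed for argument at $[0]...
validation failed for argument at $[0]...
validation failed for argument at $[0]...
```

View pics/w1.png

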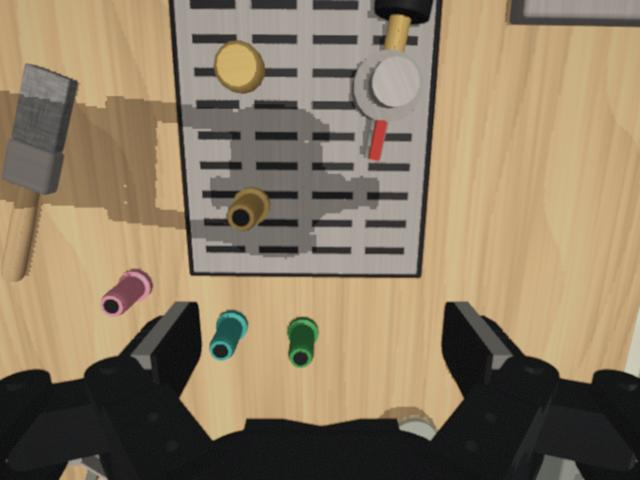

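The picture is the same as before because all three calls were refused. Each row probably needs all four keys.

```bash
python3 -m crank '[{"x":-0.6,"y":-0.34,"z":0.12,"roll":0},{"x":-0.6,"y":-0.34,"z":0.12,"roll":0},{"x":-0.6,"y":-0.34,"z":0.12,"roll":0},{"x":-0.6,"y":-0.34,"z":0.12,"roll":0},{"x":-0.6,"y":-0.34,"z":0.12,"roll":0},{"x":-0.6,"y":-0.34,"z":0.12,"roll":0},{"x":-0.6,"y":-0.34,"z":0.12,"roll":0},{"x":-0.6,"y":-0.34,"z":0.12,"roll":0},{"x":0,"y":0,"z":0,"roll":-0.5}]' 0
```

```text
t: 1.38
tool_pos: [0.4601, -0.2898, 0.1838]
tool_rot: [-2.155, -2.284, 0.001]
contact_force: [0.8, 0.2, 0.6]
opening: 0.0852
```

```bash
python3 -m crank '[{"x":0,"y":0,"z":0,"roll":-1},{"x":0,"y":0,"z":0,"roll":-1},{"x":0,"y":0,"z":0,"roll":-1},{"x":0,"y":0,"z":0,"roll":-1},{"x":0,"y":0,"z":0,"roll":-1},{"x":0,"y":0,"z":0,"roll":-1},{"x":0,"y":0,"z":0,"roll":-1},{"x":0,"y":0,"z":0,"roll":-1},{"x":0,"y":0,"z":0,"roll":-1},{"x":0,"y":0,"z":0,"roll":-0.83}]'
python3 -m crank '[{"x":0,"y":0,"z":0,"roll":0}]'
python3 - <<'E'
from h import *
from station import ctrl
o=ctrl.get_obs();print(o['q'],o['opening'],o['tool_pos']);M=R.from_rotvec(o['tool_rot']).as_matrix();print(M)
snap("wrist","w1");snap("side","s1")
E
```

```text
t: 2.62
tool_pos: [0.4617, -0.2879, 0.1846]
tool_rot: [-0.513, -3.099, -0.0]
contact_force: [0.3, -0.1, 0.2]
opening: 0.0853
t: 2.75
tool_pos: [0.4617, -0.288, 0.1846]
tool_rot: [-0.52, -3.098, -0.0]
contact_force: [-0.1, 0.6, -0.3]
opening: 0.085
[-6.94451202e-01 -9.80120783e-02  1.85890759e+00 -1.35772515e-05
  1.38081502e+00 -1.93282662e+00] 0.08497151303447596 [ 0.46170921 -0.28797414  0.18463311]
[[-9.45255924e-01  3.26329938e-01 -9.91090505e-05]
 [ 3.26329932e-01  9.45255929e-01  6.51911947e-05]
 [ 1.14957256e-04  2.92801132e-05 -9.99999993e-01]]
```

View pics/w1.png

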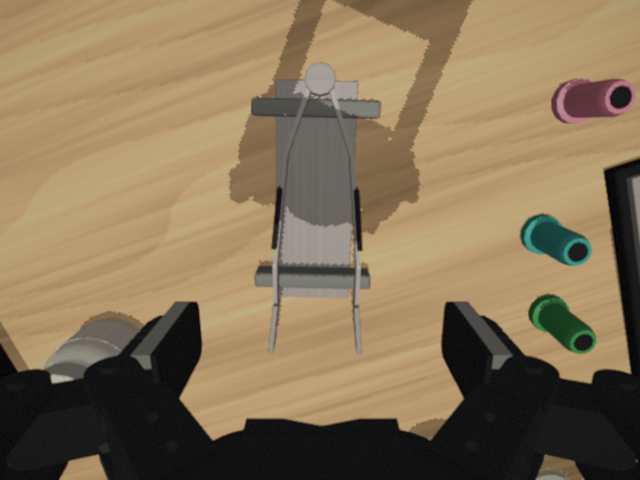

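View pics/s1.png

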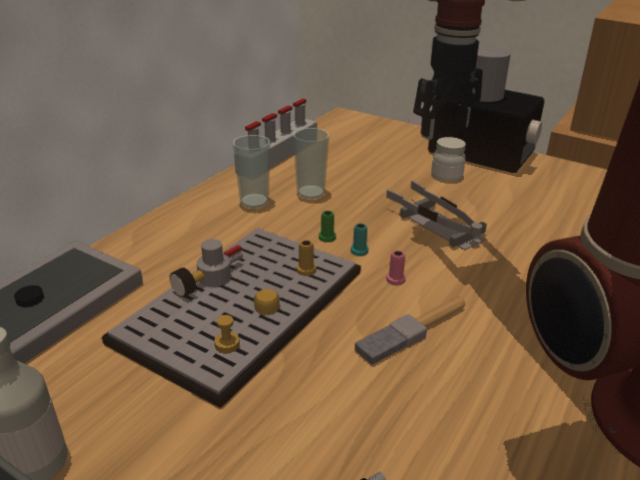

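```bash
python3 - <<'E'
from h import *
w=load("w1")
f=lambda u,v,z:np.round(onz(w,u,v,z),4)
p=f(320,78,.042);a=f(276,218,.038);b=f(358.5,219,.038);j=(f(271,350,.038)+f(359,352,.038))/2
print(p,a,b,(a+b)/2,np.linalg.norm(a-b),j, np.linalg.norm(j-p),np.linalg.norm((a+b)/2-p))
v=j-p;yaw=np.arctan2(v[1],v[0]);print(yaw)
for g in ((a+b)/2, p+np.r_[np.cos(yaw),np.sin(yaw),0]*.095):
    M=np.array([[-.94526,.32633],[.32633,.94526]]); print(g,M.T@(g[:2]-np.array([.46171,-.28797])))
E
```

```text
[ 0.3689 -0.2562  0.042 ] [ 0.4454 -0.3154  0.038 ] [ 0.465 -0.261  0.038] [ 0.4552 -0.2882  0.038 ] 0.05782317874347623 [ 0.55335 -0.32435  0.038  ] 0.19667797283885152 0.0921286600358434
-0.3539196622228705
[ 0.4552 -0.2882  0.038 ] [ 0.00607859 -0.00234182]
[ 0.45801204 -0.28912483  0.042     ] [ 0.00311868 -0.00229837]
```

```bash
python3 -m crank '[{"x":0.075,"y":-0.04,"z":0,"roll":0.17},{"x":0,"y":0,"z":0.5,"roll":0},{"x":0,"y":0,"z":0.5,"roll":0},{"x":0,"y":0,"z":0.5,"roll":0},{"x":0,"y":0,"z":0.2,"roll":0},{"x":0,"y":0,"z":0,"roll":0}]'
python3 - <<'E'
from h import *
snap("wrist","w2");d=snap("side","s2");crop(d,380,100,500,255,4,"s2c")
E
```

```text
t: 3.6
tool_pos: [0.4563, -0.2885, 0.0821]
tool_rot: [-0.55, -3.092, -0.001]
contact_force: [0.7, -1.1, -0.2]
opening: 0.0856
```

View pics/w2.png

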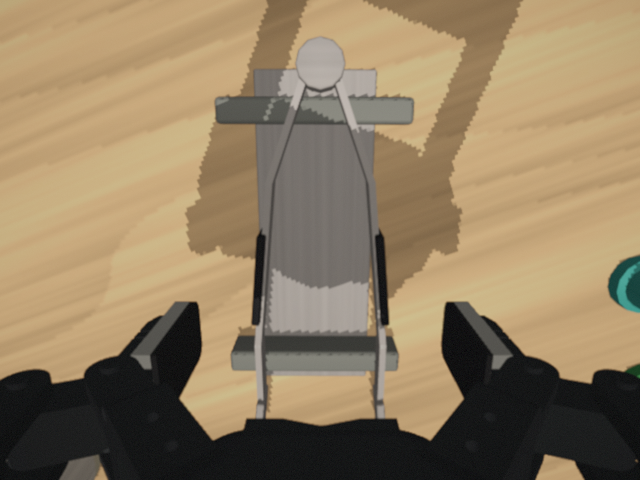

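View pics/s2c.png

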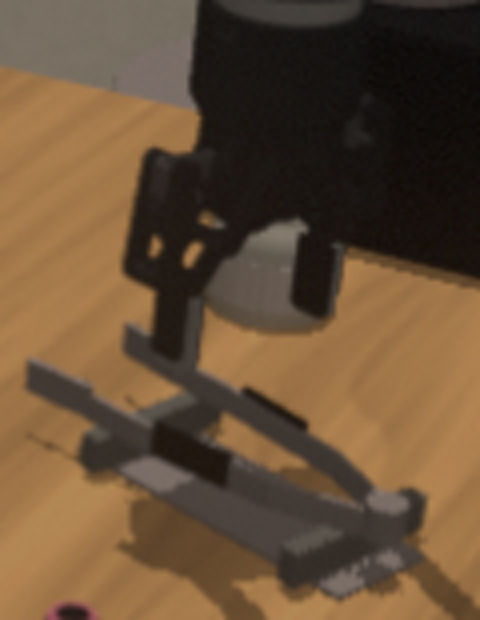

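Both views show the fingers centred over the plates: the plates are centred on column 320 and the fingers on column 321. I'll check the fore-aft offset.

```bash
python3 - <<'E'
from h import *
from station import ctrl
w=load("w2");o=ctrl.get_obs();M=R.from_rotvec(o['tool_rot']).as_matrix()
a=onz(w,258,279,.037);b=onz(w,382,279,.037);p=onz(w,320,63,.042)
print(a,b,np.linalg.norm(a-b),np.linalg.norm((a+b)/2-p),o['tool_pos'])
print(M.T@((a+b)/2-o['tool_pos']), M.T@(p-o['tool_pos']))
E
```

```text
[ 0.44589547 -0.31558857  0.037     ] [ 0.46578472 -0.261667    0.037     ] 0.057472758075628225 0.09249597141437406 [ 0.45740764 -0.28943978  0.08403042]
[0.00184178 0.00025512 0.04702679] [0.09419253 0.00044516 0.04184912]
```

```bash
python3 -m crank '[{"x":0,"y":0,"z":0.35,"roll":0},{"x":0,"y":0,"z":0.35,"roll":0},{"x":0,"y":0,"z":0.28,"roll":0},{"x":0,"y":0,"z":0,"roll":0},{"x":0,"y":0,"z":0,"roll":0}]'
python3 -m crank '[{"x":0,"y":0,"z":0,"roll":0},{"x":0,"y":0,"z":0,"roll":0},{"x":0,"y":0,"z":0,"roll":0},{"x":0,"y":0,"z":0,"roll":0}]' 0.36 25
python3 - <<'E'
from h import *
snap("wrist","w3");d=snap("side","s3");crop(d,380,100,500,255,4,"s3c")
E
```

```text
t: 4.32
tool_pos: [0.4574, -0.2893, 0.0249]
tool_rot: [0.549, 3.092, -0.001]
contact_force: [0.6, -0.2, 0.7]
opening: 0.0854
t: 4.82
tool_pos: [0.4577, -0.2896, 0.0254]
tool_rot: [0.549, 3.091, -0.002]
contact_force: [-0.9, 0.6, 6.6]
opening: 0.0549
```

View pics/w3.png

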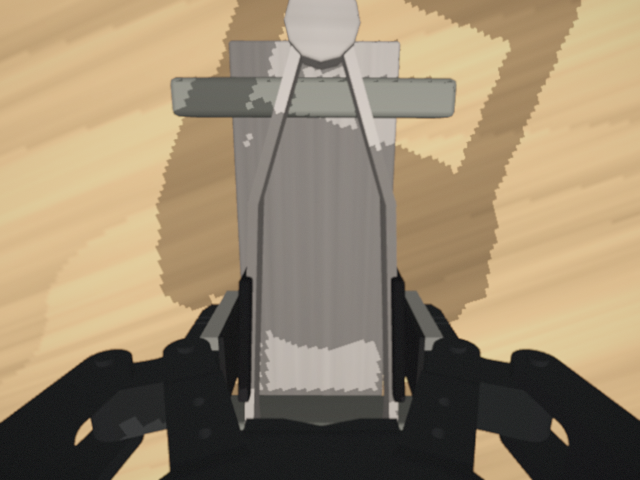

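View pics/s3c.png

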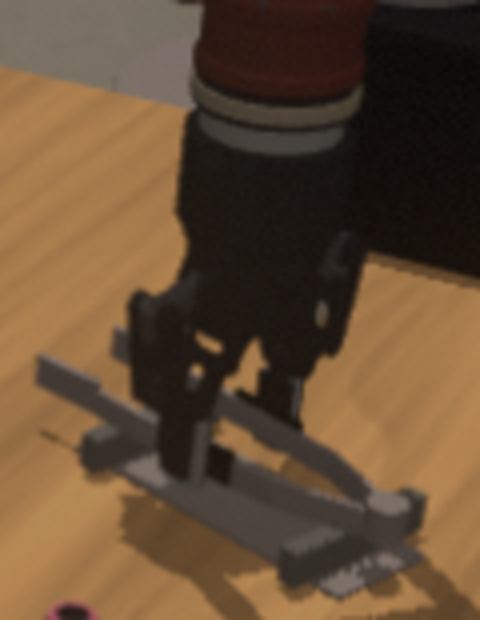

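The tongs are gripped at 54.9 mm, with the pads on both black plates at wrist pixels (245,340) and (398,340). Now I'll lift.

```bash
python3 -m crank '[{"x":0,"y":0,"z":-0.15,"roll":0},{"x":0,"y":0,"z":-0.3,"roll":0},{"x":0,"y":0,"z":-0.4,"roll":0},{"x":0,"y":0,"z":-0.4,"roll":0},{"x":0,"y":0,"z":-0.4,"roll":0},{"x":0,"y":0,"z":-0.4,"roll":0},{"x":0,"y":0,"z":0,"roll":0},{"x":0,"y":0,"z":0,"roll":0},{"x":0,"y":0,"z":0,"roll":0}]'
python3 - <<'E'
from h import *
snap("wrist","w4");d=snap("side","s4");crop(d,360,70,520,255,4,"s4c")
E
```

```text
t: 6.05
tool_pos: [0.456, -0.2882, 0.1454]
tool_rot: [-0.549, -3.091, -0.002]
contact_force: [0.0, 0.2, -1.0]
opening: 0.0545
```

View pics/w4.png

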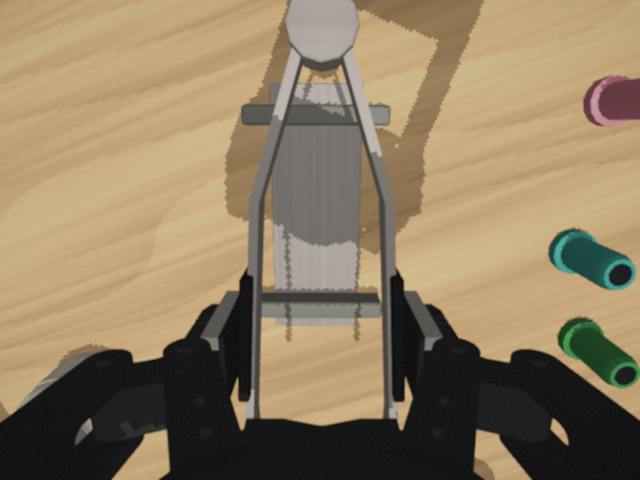

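View pics/s4c.png

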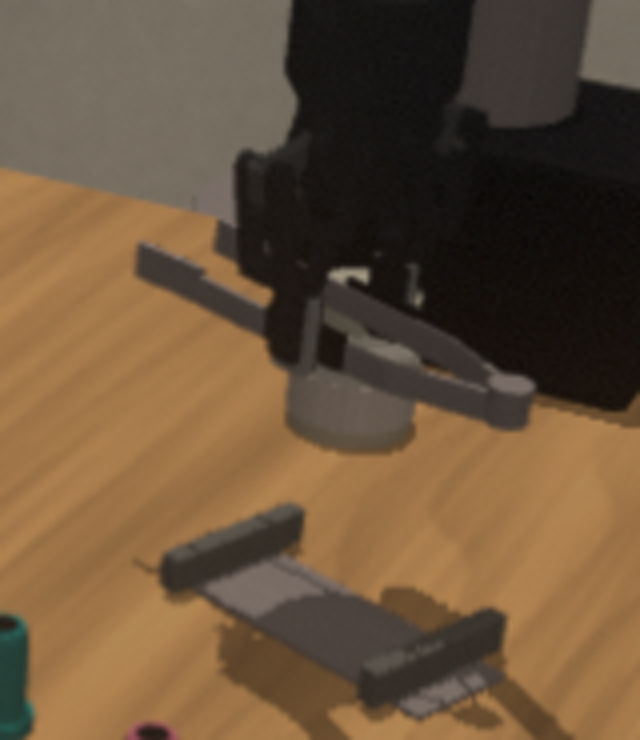

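```bash
python3 -m crank '[{"x":0,"y":0,"z":0,"roll":-0.5},{"x":0,"y":0,"z":0,"roll":-0.8},{"x":0,"y":0,"z":0,"roll":-0.8},{"x":0,"y":0,"z":0,"roll":-0.83},{"x":0.2,"y":0.3,"z":0,"roll":0},{"x":0.2,"y":0.6,"z":0,"roll":0},{"x":0.2,"y":0.6,"z":0,"roll":0},{"x":0.2,"y":0.6,"z":0,"roll":0},{"x":0.08,"y":0.6,"z":0,"roll":0},{"x":0,"y":0.6,"z":0,"roll":0}]'
python3 -m crank '[{"x":0,"y":0.6,"z":0,"roll":0},{"x":0,"y":0.6,"z":0,"roll":0},{"x":0,"y":0.32,"z":0,"roll":0},{"x":0,"y":0,"z":0,"roll":0},{"x":0,"y":0,"z":0,"roll":0}]'
python3 - <<'E'
from h import *
snap("wrist","w5");d=snap("side","s5");snap("scene","c5s")
E
```

```text
t: 7.4
tool_pos: [0.4033, -0.0897, 0.1463]
tool_rot: [-0.001, -3.141, -0.0]
contact_force: [0.6, 0.5, -1.0]
opening: 0.0546
t: 8.02
tool_pos: [0.4038, -0.0, 0.1466]
tool_rot: [-0.0, -3.141, 0.001]
contact_force: [-0.0, -0.2, -0.9]
opening: 0.0549
```

View pics/w5.png

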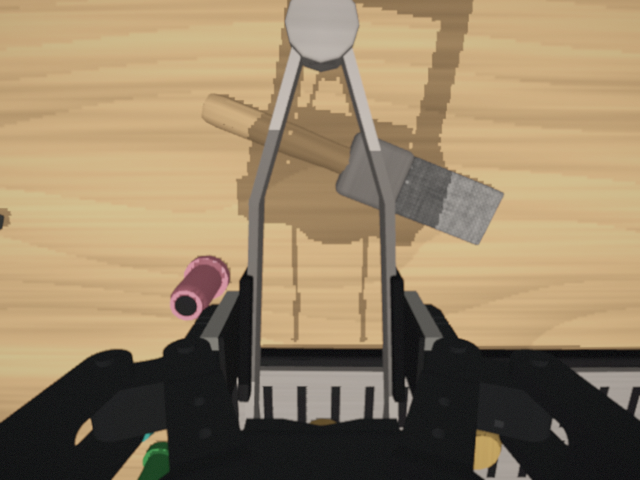

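View pics/s5.png

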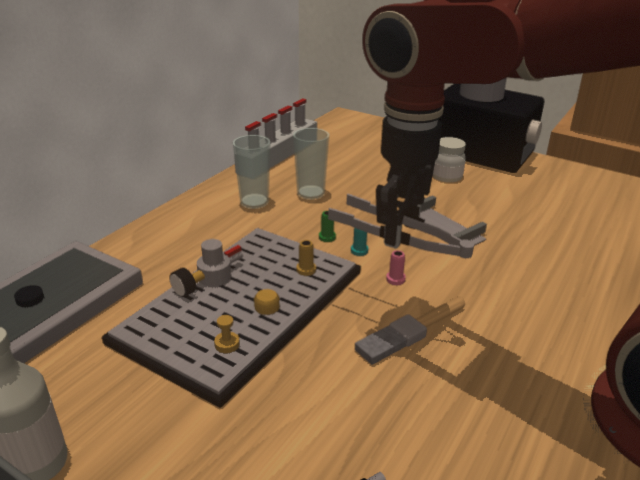

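View pics/c5s.png

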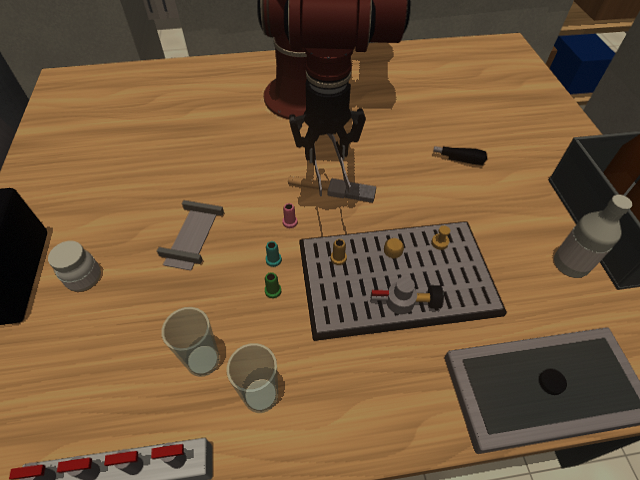

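```bash
python3 - <<'E'
from h import *
d=load("c5s");crop(d,290,120,390,220,6,"c5sc")
d=load("s5");crop(d,315,180,500,280,4,"s5c")
w=load("w5")
for z in (.161,): print(z,[np.round(onz(w,u,v,z),4) for u,v in((322,25),(257,338),(392,338))])
print("brush",[np.round(onz(w,u,v,.01),3) for u,v in((205,105),(500,190),(475,243),(340,190))])
print("pink",np.round(onz(w,210,268,0.004),3))
E
```

```text
0.161 [array([0.3097, 0.001 , 0.161 ]), array([ 0.4007, -0.0199,  0.161 ]), array([0.4008, 0.0233, 0.161 ])]
brush [array([ 0.322, -0.072,  0.01 ]), array([0.376, 0.12 , 0.01 ]), array([0.413, 0.107, 0.01 ]), array([0.376, 0.013, 0.01 ])]
pink [ 0.433 -0.079  0.004]
```

View pics/c5sc.png

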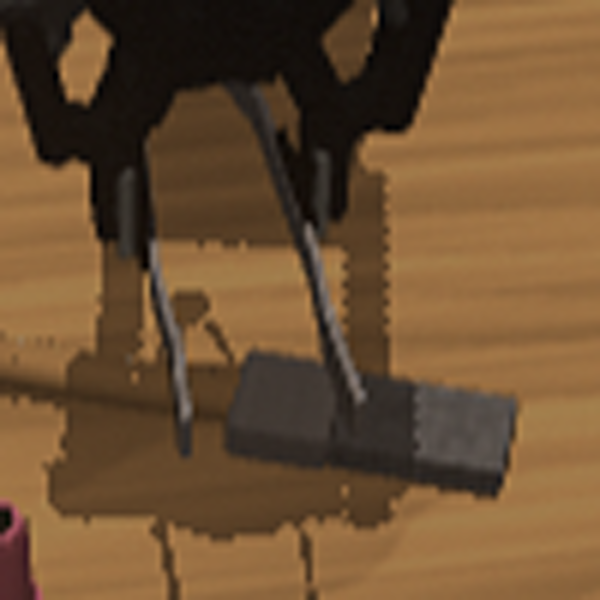

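View pics/s5c.png

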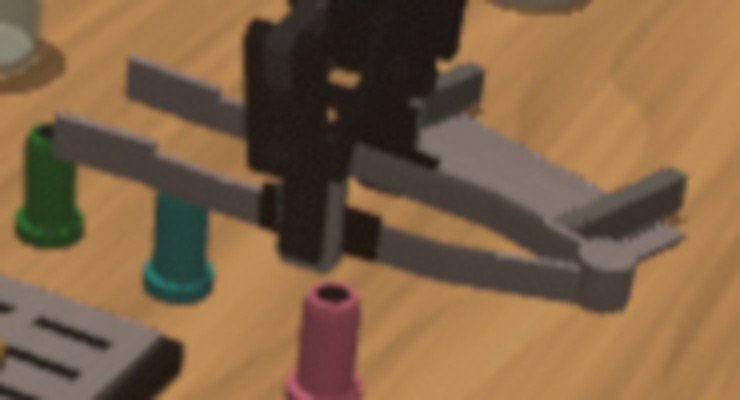

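```bash
python3 - <<'E'
from h import *
d=load("c5s");s=load("s5");z=.163
a=onz(d,290+187/6-.4,120+415/6-.4,z);b=onz(d,290+361/6-.4,120+400/6-.4,z)
print(a,b,(a+b)/2)
a=onz(s,315+130/4-.4,180+60/4-.4,z);b=onz(s,315+57/4-.4,180+117/4-.4,z)
print(a,b,(a+b)/2)
for n in("c5s","s5"):
  q=load(n);print(proj(q,[[.562,.001,.074]]))
d=load("c5s");crop(d,320,230,360,270,14,"n1")
E
```

```text
[ 0.50538163 -0.02654079  0.163     ] [0.50676286 0.02577761 0.163     ] [ 5.06072245e-01 -3.81591795e-04  1.63000000e-01]
[ 0.50825914 -0.02645444  0.163     ] [0.50822531 0.02583648 0.163     ] [ 5.08242225e-01 -3.08978163e-04  1.63000000e-01]
[[339.47014093 241.90072357]]
[[306.82660203 242.76235688]]
```

View pics/n1.png

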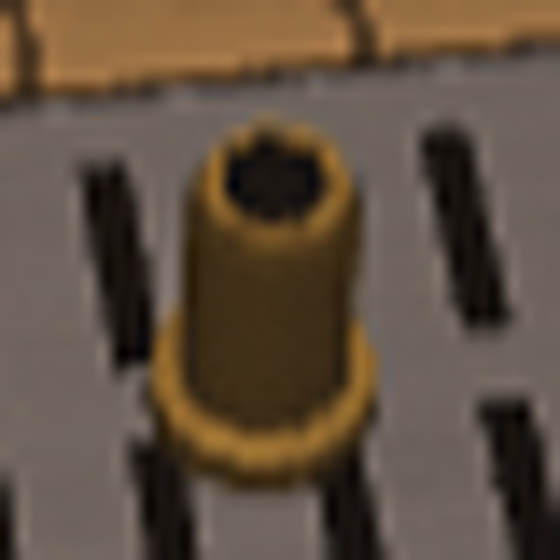

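```bash
python3 -m crank '[{"x":-0.35,"y":0.01,"z":0,"roll":0},{"x":0,"y":0,"z":0.3,"roll":0},{"x":0,"y":0,"z":0.4,"roll":0},{"x":0,"y":0,"z":0.4,"roll":0},{"x":0,"y":0,"z":0.4,"roll":0},{"x":0,"y":0,"z":0.18,"roll":0},{"x":0,"y":0,"z":0,"roll":0},{"x":0,"y":0,"z":0,"roll":0}]'
python3 - <<'E'
from h import *
d=snap("side","s6");crop(d,250,170,450,300,4,"s6c")
d=snap("scene","c6");crop(d,280,130,400,280,4,"c6c")
E
```

```text
t: 9.18
tool_pos: [0.4255, 0.0008, 0.0469]
tool_rot: [0.0, 3.14, -0.0]
contact_force: [-0.5, -0.8, -0.5]
opening: 0.0549
```

View pics/s6c.png

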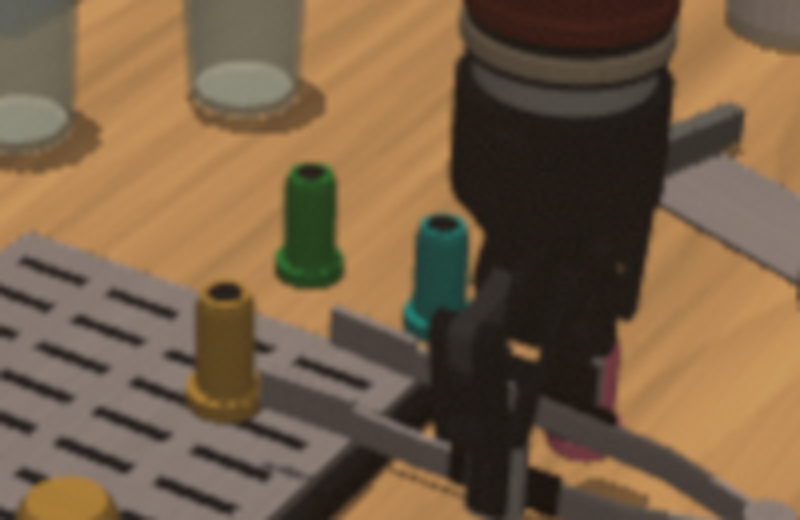

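View pics/c6c.png

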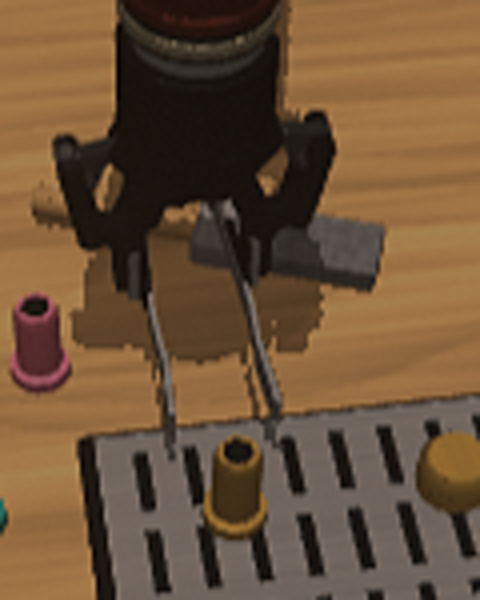

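The jaw tips at crop pixels (173,437) and (273,412) straddle the line to the nozzle, and the jaw height is right. I'll check the lateral centring numerically.

```bash
python3 - <<'E'
from h import *
d=load("c6");s=load("s6");crop(d,310,220,360,280,10,"c6d")
a=onz(d,280+172/4-.4,130+435/4-.4,.0635);b=onz(d,280+273/4-.4,130+410/4-.4,.0635);print(a,b,(a+b)/2)
print("nozzle top scene",onz(d,280+238/4-.4,130+449/4-.4,.074),"side",onz(s,250+225/4-.4,170+292/4-.4,.074))
print("predicted TCP line y, tips")
E
```

```text
[ 0.54151208 -0.02768215  0.0635    ] [0.53363358 0.02293794 0.0635    ] [ 0.53757283 -0.00237211  0.0635    ]
nozzle top scene [5.61784004e-01 3.34559438e-04 7.40000000e-02] side [0.56354817 0.00143975 0.074     ]
predicted TCP line y, tips
```

View pics/c6d.png

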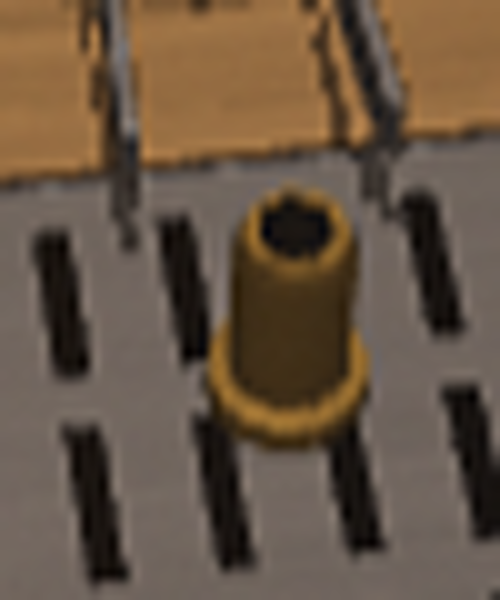

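```bash
python3 -m crank '[{"x":-0.15,"y":0,"z":0,"roll":0},{"x":-0.15,"y":0,"z":0,"roll":0},{"x":-0.15,"y":0,"z":0,"roll":0},{"x":-0.15,"y":0,"z":0,"roll":0},{"x":-0.15,"y":0,"z":0.02,"roll":0},{"x":-0.13,"y":0,"z":0,"roll":0},{"x":0,"y":0,"z":0,"roll":0},{"x":0,"y":0,"z":0,"roll":0}]'
python3 - <<'E'
from h import *
d=snap("side","s7");crop(d,270,200,390,290,6,"s7c")
d=snap("scene","c7");crop(d,310,210,370,270,10,"c7c")
E
```

```text
t: 10.28
tool_pos: [0.4775, 0.001, 0.0448]
tool_rot: [0.0, -3.141, -0.0]
contact_force: [-1.0, -0.2, -1.1]
opening: 0.0545
```

View pics/s7c.png

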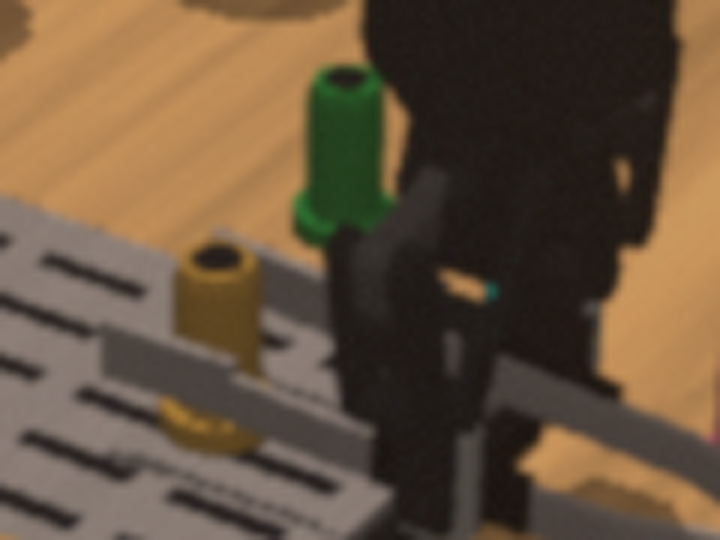

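View pics/c7c.png

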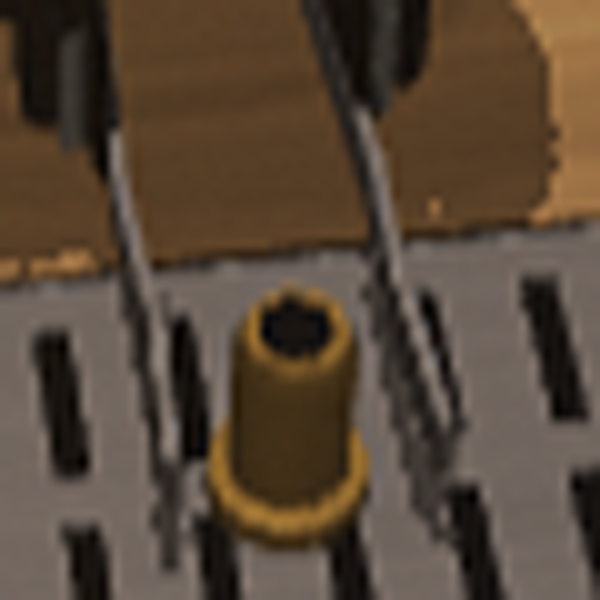

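```bash
python3 - <<'E'
from h import *
d=load("c7");s=load("s7")
for z in(.062,):
  print(onz(d,310+172/10-.5,210+475/10-.5,z),onz(d,310+455/10-.5,210+425/10-.5,z))
  print(onz(s,270+103/6-.4,200+327/6-.4,z), onz(s,270+235/6-.4,200+375/6-.4,z), onz(s,270+218/6,200+235/6,z))
print("noz",onz(d,310+294/10-.5,210+328/10-.5,.074),onz(s,270+218/6-.4,200+258/6-.4,.074))
# overlay predicted plate top outlines
for n in("c7","s7"):
  q=load(n);im=q["img"][:,:,::-1].copy();im=cv2.resize(im,None,fx=5,fy=5,interpolation=cv2.INTER_CUBIC)
  for sy in(1,-1):
    P=[[.4775+xx,.001+sy*yy,z] for xx,yy,z in((.105,.0245,.062),(.064,.0265,.062),(.064,.0265,.044),(.105,.0245,.044))]
    cv2.polylines(im,[((proj(q,P)+.5)*5).astype(int)],True,(0,0,255),1)
  x,y=(proj(q,[[.562,.001,.05]])[0]*5).astype(int)
  cv2.imwrite(f"pics/{n}o.png",im[y-250:y+250,x-300:x+300])
E
```

```text
[ 0.58426268 -0.0265425   0.062     ] [0.58072584 0.02774972 0.062     ]
[0.58047653 0.03001247 0.062     ] [0.53952588 0.02995874 0.062     ] [ 0.57905239 -0.02363194  0.062     ]
noz [ 5.62759291e-01 -2.18045304e-04  7.40000000e-02] [0.56343842 0.00136804 0.074     ]
```

View pics/c7o.png

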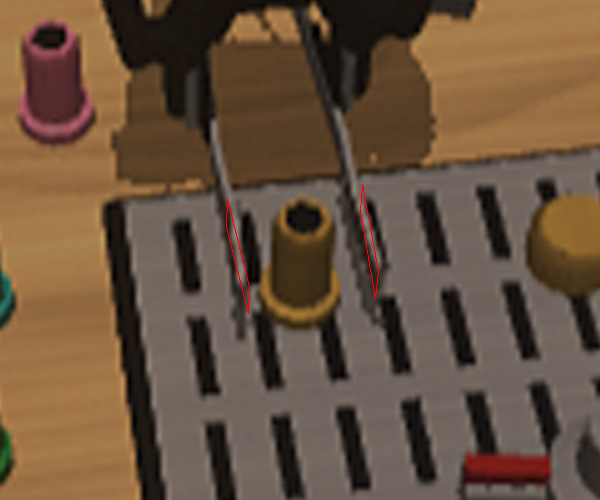

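View pics/s7o.png

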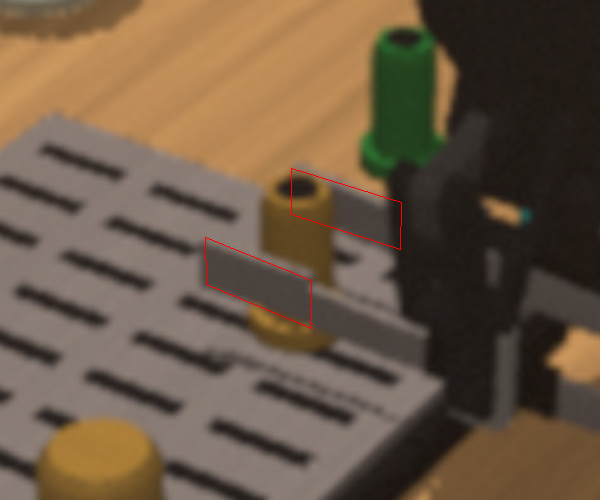

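The model outline matches the jaws. They surround the nozzle (jaw middle x about 0.561, nozzle about 0.563) at the right height, so I'll close in steps.

```bash
python3 -m crank '[{"x":-0.02,"y":0,"z":0,"roll":0},{"x":0,"y":0,"z":0,"roll":0},{"x":0,"y":0,"z":0,"roll":0}]' 0.45 25
python3 -m crank '[{"x":0,"y":0,"z":0,"roll":0},{"x":0,"y":0,"z":0,"roll":0},{"x":0,"y":0,"z":0,"roll":0},{"x":0,"y":0,"z":0,"roll":0},{"x":0,"y":0,"z":0,"roll":0}]' 0.6 36
python3 - <<'E'
from h import *
d=snap("side","s8");crop(d,270,200,390,290,6,"s8c")
d=snap("scene","c8");crop(d,310,210,370,270,10,"c8c")
E
```

```text
t: 10.75
tool_pos: [0.4789, 0.001, 0.045]
tool_rot: [0.0, 3.141, 0.0]
contact_force: [-0.1, -0.7, -1.9]
opening: 0.0468
t: 11.38
tool_pos: [0.479, 0.001, 0.0449]
tool_rot: [-0.0, 3.142, -0.0]
contact_force: [-1.1, 0.4, 0.1]
opening: 0.0414
```

View pics/s8c.png

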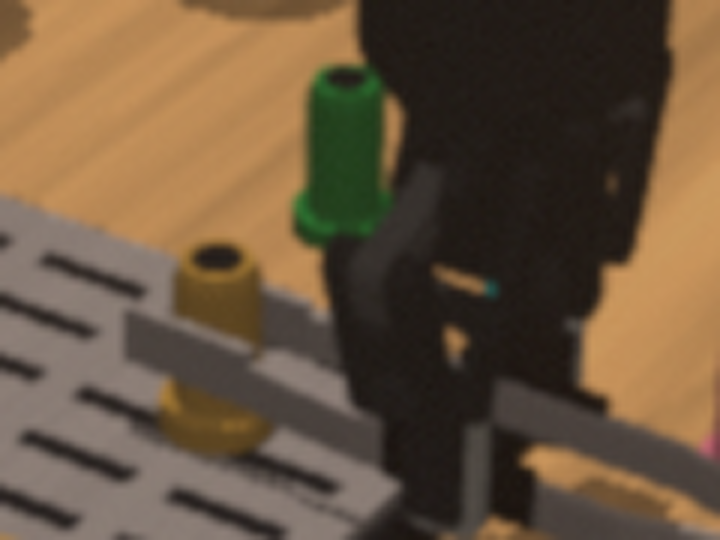

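View pics/c8c.png

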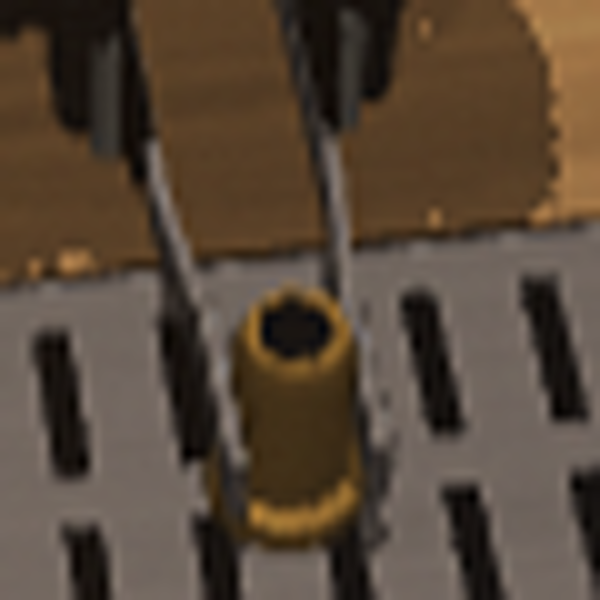

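The jaws are closed on the nozzle from both sides: the opening is 41.4 mm (42 mm expected), and the nozzle is upright and in place. Now I'll lift it 12 cm.

```bash
python3 -m crank '[{"x":0,"y":0,"z":0,"roll":0},{"x":0,"y":0,"z":0,"roll":0},{"x":0,"y":0,"z":-0.1,"roll":0},{"x":0,"y":0,"z":-0.15,"roll":0},{"x":0,"y":0,"z":-0.2,"roll":0},{"x":0,"y":0,"z":-0.2,"roll":0}]' 0.8 38
python3 -m crank '[{"x":0,"y":0,"z":-0.2,"roll":0},{"x":0,"y":0,"z":-0.2,"roll":0},{"x":0,"y":0,"z":-0.2,"roll":0},{"x":0,"y":0,"z":-0.2,"roll":0},{"x":0,"y":0,"z":-0.2,"roll":0},{"x":0,"y":0,"z":-0.2,"roll":0},{"x":0,"y":0,"z":-0.15,"roll":0},{"x":0,"y":0,"z":0,"roll":0},{"x":0,"y":0,"z":0,"roll":0},{"x":0,"y":0,"z":0,"roll":0}]'
python3 - <<'E'
from h import *
d=snap("side","s9")
d=snap("scene","c9")
E
```

```text
t: 12.22
tool_pos: [0.4792, 0.001, 0.0851]
tool_rot: [-0.0, 3.141, -0.0]
contact_force: [0.9, 0.5, -0.4]
opening: 0.0407
t: 13.48
tool_pos: [0.4785, 0.0011, 0.1642]
tool_rot: [0.0, -3.14, -0.0]
contact_force: [0.8, -0.1, -2.0]
opening: 0.0409
```

View pics/s9.png

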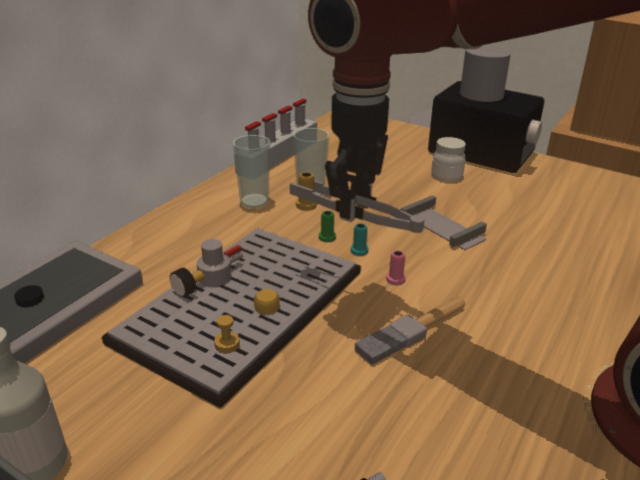

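View pics/c9.png

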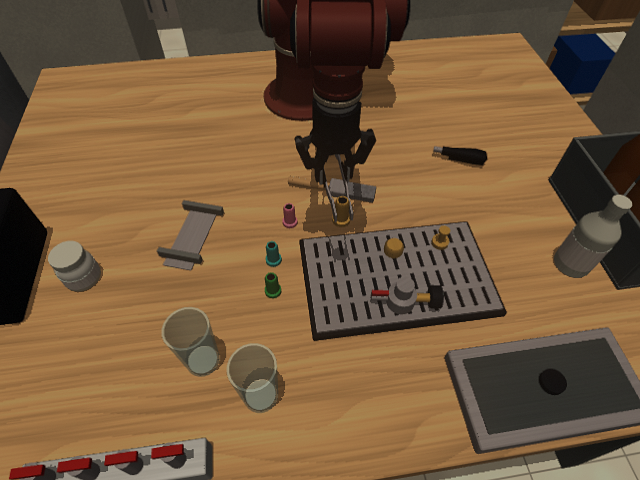

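```bash
python3 -m crank '[{"x":0,"y":0,"z":0,"roll":0},{"x":0,"y":0,"z":0,"roll":0},{"x":0,"y":0,"z":0,"roll":0},{"x":0,"y":0,"z":0,"roll":0},{"x":0,"y":0,"z":0,"roll":0},{"x":0,"y":0,"z":0,"roll":0},{"x":0,"y":0,"z":0,"roll":0},{"x":0,"y":0,"z":0,"roll":0}]'
python3 - <<'E'
from h import *
from scipy.optimize import least_squares
a=load("s9");d=snap("side","s10");crop(d,270,150,390,240,6,"s10c")
b=load("c9");e=snap("scene","c10")
# motion between shots in fitting region
print(np.abs(a["img"][160:215,285:330].astype(int)-d["img"][160:215,285:330]).mean(), np.abs(b["img"][185:230,320:365].astype(int)-e["img"][185:230,320:365]).mean())
for q in(d,e): print(proj(q,[[.562,.001,.193],[.562,.001,.141],[.562,.001,.167]]))
crop(e,300,180,380,240,8,"c10c")
for n,r in(("scene0",(375,220,500,315)),):
  q=load(n);x0,y0,x1,y1=r;print("others diff",np.abs(q["img"][y0:y1,x0:x1].astype(int)-e["img"][y0:y1,x0:x1]).mean())
E
```

```text
t: 14.58
tool_pos: [0.4789, 0.001, 0.1649]
tool_rot: [-0.0, 3.142, 0.0]
contact_force: [0.7, 0.4, -1.2]
opening: 0.0412
2.858855218855219 1.7216460905349795
[[306.85234053 174.37755545]
 [306.83590827 205.3862062 ]
 [306.84301353 190.10965202]]
[[342.45887128 199.37837222]
 [341.06351588 219.24339154]
 [341.74218633 209.58422265]]
others diff 3.8245894736842105
```

View pics/s10c.png

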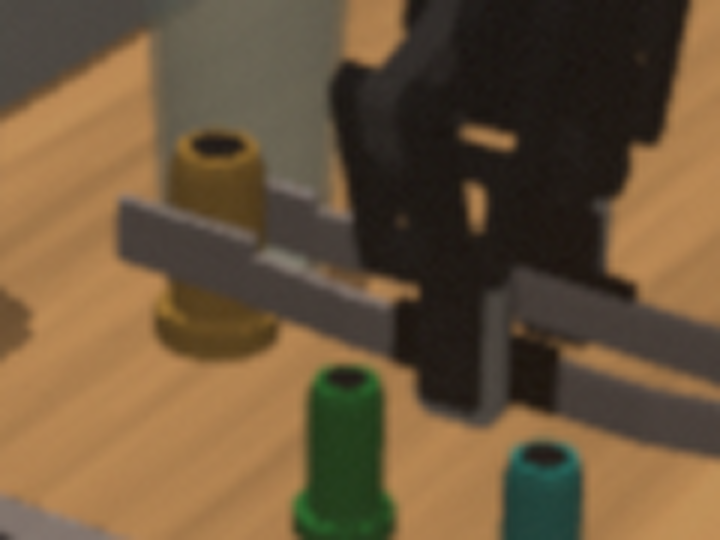

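View pics/c10c.png

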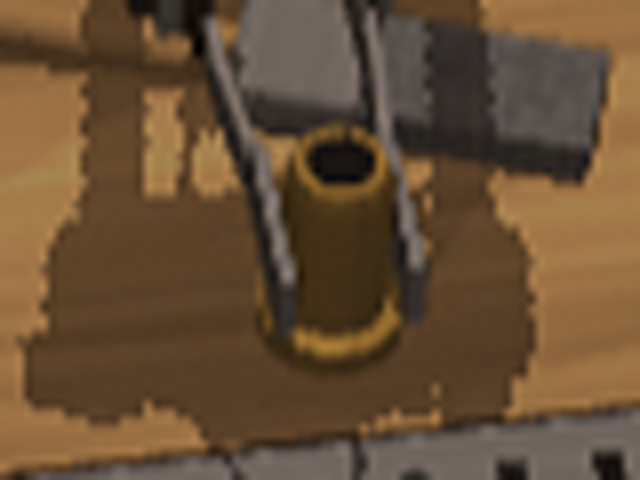

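The nozzle hangs upright in the jaws with its top at side pixel (306,174), as predicted for a centre at about 0.167 m, and it's steady. The neighbouring fittings haven't moved, so I'm handing in.

```bash
python3 - <<'E'
from station import ctrl
print(ctrl.finish_job())
E
```

```text
the job is handed in; nothing more can be done
None
```

The nozzle is held by the tongs about 12 cm above where it stood, and I handed the job in at about 14.7 s. I got no verdict back.

**What I did:**
- I gripped the tongs by their black plates, pressed to 54.5 mm, lifted them off the rest and turned them to point straight ahead.
- I lowered them in front of the tray and slid the open jaws around the brass nozzle. They closed on it with the plates at about 41 mm, and I lifted with a 38 N grip setting.

**Last checks:**
- **Height and tilt:** the nozzle was upright, with its centre at about 0.167 m (0.128 m needed).
- **Stability:** it looked steady over about 1.1 s, and the opening held at 41 mm with no sign of slipping.
- **Other fittings:** the cap nut, spigot and regulator looked to be in their original places. I judged this by eye, because the before/after image difference was small but included changed shadows.
- **One disagreement:** with the jaws still open in front of the nozzle, one scene-camera reading put them about 2 mm to the side. Low contrast made the jaw tips hard to locate. I went by the earlier reading from two cameras, and the outline overlay taken once the jaws were around the nozzle agreed with it.

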